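Post the round sample tin through the flap of the sample drop

ROBOT

A 6-joint arm with a two-finger parallel gripper is mounted at the origin on the work surface. World frame = base frame: x ahead of the robot, y to its left, z up, the work surface at z = 0. Lengths are in m, angles in rad, forces in N, time in s.
With the tool pointing down it reaches from about 0.425 to 0.95 m from the base axis. Payload 3.5 kg.
Tool frame: the origin (TCP) lies between the finger pads; the fingertips stand 25 mm ahead of it and the grasp point (between the pads) lies 6 mm ahead of it (ctrl.finger_overhang is the distance from the TCP to the fingertips, in m); x points along the fingers, y is the direction in which the jaws open and shut, and the axes are right-handed (so a half turn about x gives the same grasp; the last joint's range is limited). The gripper opens to 85 mm and grips with 20 to 120 N. Pads are 22 mm wide; open, the fingers measure 114 mm over their backs; the gripper's body (76 mm by 85 mm) begins 54 mm behind the grasp point. The pads swing forward as they close: fully open they stand 13 mm farther back than shut.
Start: joints at [-1.296, 0.286, 1.577, -0, 1.279, -0.15], TCP at [0.278, -0.615, 0.256] pointing down, gripper open.
Joint ranges: [-2.77, 2.77], [-0.9, 2.22], [0.21, 2.48], [-1.53, 4.67], [0.24, 2.81], [-2.84, 2.84]. Speed limits (rad/s): [2.79, 2.79, 3.14, 3.14, 3.14, 3.14].

INTERFACE

Orientations are given as a unit quaternion [x, y, z, w].
In Python, from plant import ctrl gives the robot as it stands.
- The arm moves only by the tool play_rows, never from a script. Its argument "targets" is a list of rows, each an object with "delta_pos": the shift along the world's x, y, z normalised to -1 to 1, where 1 is 1000 mm, a list of three; "delta_rot": the turn, a rotation vector about the world's x, y, z normalised to -1 to 1, where 1 is pi rad, a list of three; "claw": the finger opening in mm, from 0 to 85.4. In form: [{"delta_pos": [tx, ty, tz], "delta_rot": [wx, wy, wz], "claw": claw}, ...]. A call has 1 to 20 rows; each row is the pose to reach, as a shift and turn from the pose measured when the call began, turning the shorter way round; what a row does not reach only later rows make up. A row lasts 1/12 s, in which the tool goes at most 41.7 mm and 7.16 degrees, less where a joint would pass 70% of its speed; a pose out of reach is approached as far as the arm can. A call with a number of a shift or a turn outside -1 to 1 is refused whole. A call with a gripper value outside its range is refused whole. The fingers move at their own pace and stop on an object; "newtons" is the grip in N (left out, the last holds). Time passes only in rows, so rows that repeat a pose let the fingers close. It gives the time, the measured TCP pose, the force and the opening at its end, in the units of the state.
- ctrl.get_state(): the state, without advancing time (a new reading comes with each control period).
- ctrl.read_camera(name): name is "scene" or "side" or "wrist"; returns the picture (400x640x3 uint8, blue, green, red); there is no depth.
- ctrl.calibration(name): a dict with "fx", "fy", "cx", "cy" (pixels), "camera_from_world" (4x4, takes a point from world to camera coordinates). Camera axes: x right, y down, z forward; pixel columns grow to the right and rows downward; lengths in m; the calibration is good to about 2 mm. A picture is of the moment at which its call begins: read the wrist's pose just before it. calibration takes no time and is no camera call; for the wrist camera it gives the pose at the moment of the call.
- ctrl.sign_off(): hands the job in, once; it reports no verdict.
The state is a dict: "time": time; "qpos": joint angles; "dq": joint speeds; "joint_efforts": joint torques, N m; "eef_pos": TCP position; "tcp_rot": TCP orientation; "contact_force": force on the tool from outside, world axes, zero at the start; "wrist_torque": the same for the moment, N m; "opening": opening from 0.0 (shut) to 1.0 (fully open).
Only numpy, scipy, OpenCV 4.12 (cv2) and the standard library are available. Lean on these libraries where they do the work, as an engineer would, in place of code of your own. Each camera call takes 0.05 s, during which the arm holds its last target. There are 200 camera calls.

TASK

On the shelf of the steel sample drop stand a round tin and a square tin: push the round one along the shelf with the fingertips, never lifting it or tipping it over, through the hanging flap, until it slides down the chute behind to its lower end. Then draw back so that the flap swings shut behind it, and leave the square tin and everything else where it stands.

Things in the scene. Friction and masses are not known exactly. Their poses are not given: they have to be found in the camera images.
- station: Steel sample drop fixed to the table. Origin on the table right under the flap; +x is the way the tin goes through, +y left, z up. Flat smooth loading shelf: top 60 mm above the table, x = -185 mm (open front edge, nearest the robot) to +20 mm, y = -165 to +165 mm, side lips 10 mm high. Across it at x = 0 stands a panel 4 mm thick, top 70 mm above the shelf, with the doorway in its middle.
- doorway (a point): Middle of the doorway's sill, on the shelf top (60 mm above the table), under the flap; axes as the sample drop's. 104 mm clear between two posts of 8 mm diameter at y = +-56 mm; above, a hinge bar 10 mm thick, axis 65 mm over the shelf (60 mm free height below it).
- shelf_end (a point): Middle of the shelf's far edge, 20 mm behind the panel, 60 mm above the table. From here a slippery straight chute falls 56 mm over 114 mm to its end wall. A tin whose centre is pushed past this edge tips over it and slides down by itself.
- chute_end (a point): Foot of the chute's upright end wall, in its middle, 4 mm above the table and 134 mm behind the panel. The chute is an open trough, 120 mm between straight cheeks; cheeks and end wall reach 70 mm above the table. Axes as the sample drop's. A tin that has slid down rests against this wall, its centre some 35 mm before it.
- flap (a joint): Aluminium flap that fills the doorway, 98 mm wide, hanging 61 mm down from the hinge axis to 4 mm above the shelf, with a slippery round nylon lower edge of 8 mm diameter; 50 g. 0 = hanging shut; grows in rad to 2.0 as its lower edge swings away from the robot (towards the chute). It does not open towards the robot; it falls shut by its own weight and less than 1 N opens it.
- tin: The round sample tin, plain metal, closed, 64 mm in diameter (62 mm below the lid rim), 34 mm high, about 160 g. Origin at the centre of its underside, z up its axis. Starts upright on the shelf, to the left or the right, 90 to 125 mm in front of the panel and about 90 mm to the side of the doorway's middle.
- square_tin: The square sample tin, 52 x 52 mm (sides along its x and y), 34 mm high, plain metal, loose on the shelf on the side where the round tin is not. Origin at the centre of its underside. Stays where it is.
- canister: Tall round metal can, 64 mm in diameter, 110 mm high, on the table beside the chute. Origin at the centre of its underside. Stays.
- jar: Round amber jar with black cap, 56 mm in diameter, 80 mm high, on the table at the other side of the chute. Origin at the centre of its underside. Stays.
- mug: White mug, 80 mm across, 90 mm high, on the table far to the left. Origin at the centre of its underside. Stays.
- bowl: White cupping bowl, 110 mm across, 55 mm high, on the table far to the left. Origin at the centre of its underside. Stays.
- spoon: Spoon lying on the table to the right. Stays.
- brush: Brush lying on the table far to the right. Stays.
Not all that is in view belongs to the job. What is shaped like the tin but black or brown is not meant.

How it is judged:
On the way:
1. the round tin stands in the doorway, holding the flap open (value of joint flap above 0.5 rad and x of tin in the frame of station between -0.035 and 0.07 m and y of tin in the frame of station between -0.04 and 0.04 m), for 0.1 s.
At the end, for the whole second after the job is handed in: The round tin lies at rest at the lower end of the chute (its underside centre 80 to 130 mm behind the panel and within 60 mm of the middle, under 50 mm above the table; it may lie at any tilt), the flap hangs shut (under 0.08 rad), and the other loose things are within 30 mm of where they stood (x of tin in the frame of station between 0.08 and 0.13 m and y of tin in the frame of station between -0.06 and 0.06 m and height (world z) of tin below 0.05 m and value of joint flap below 0.08 rad and linear speed of tin below 0.02 m/s and not (distance of any of square_tin, canister, jar, mug, bowl, spoon, brush from where it was at the start of the episode above 0.03 m)); the robot touches nothing.
It fails at once if the round tin is lifted or tipped over (its underside centre more than 15 mm above the shelf) (height (world z) of tin above 0.075 m).
It fails at once if the square tin or another loose thing is moved more than 30 mm (distance of any of square_tin, canister, jar, mug, bowl, spoon, brush from where it was at the start of the episode above 0.03 m).
It also fails if it takes over 48 s, if anything falls off the work surface, if the arm or the gripper's body presses on something with over 40 N, if the wrist force passes 120 N, or if a joint passes its speed limit or range.

## Working session

There is one attempt and no reset: what is moved stays moved. The work goes in short steps, Python scripts to look and compute and a tool call to move; the robot and the scene stay as the last step left them, time stands still between calls to the robot, and variables do not carry over. Pictures are saved under pics/ and viewed, about 8 in all and at most 12, crops included, and the job is handed in when it is done.

Besides the shell and the picture viewer there is one more tool, called by a JSON object that holds its "api" and its "payload". play_rows: Moves the arm, as the interface text tells. Its arguments: {"type":"object","properties":{"targets":{"type":"array"},"newtons":{"type":"number"}},"required":["targets"]}

```bash
mkdir -p pics
cat > h.py <<'E'
import numpy as np,cv2
from plant import ctrl
def snap(n,f):
    im=ctrl.read_camera(n); cv2.imwrite(f'pics/{f}.png',im); return im
def ray(n,u,v,z):
    c=ctrl.calibration(n);T=np.array(c["camera_from_world"]);R,t=T[:3,:3],T[:3,3]
    o=-R.T@t;d=R.T@np.array([(u-c["cx"])/c["fx"],(v-c["cy"])/c["fy"],1]);return o+d*(z-o[2])/d[2]
def proj(n,P):
    c=ctrl.calibration(n);p=np.array(c["camera_from_world"])@np.r_[P,1];return c["fx"]*p[0]/p[2]+c["cx"],c["fy"]*p[1]/p[2]+c["cy"]
E
python3 - <<'E'
from h import *
a=snap("scene","s0");b=snap("side","d0")
cv2.imwrite('pics/both.png',np.vstack([a,b])[:, :] if 0 else cv2.resize(np.vstack([a,b]),(480,600)))
for n in("scene","side"):
    T=np.array(ctrl.calibration(n)["camera_from_world"]);print(n,(-T[:3,:3].T@T[:3,3]).round(3),T[2,:3].round(2))
print(ctrl.get_state())
E
```

```text
scene [1.593 0.36  1.119] [-0.69 -0.22 -0.69]
side [-0.036  0.768  1.119] [ 0.42 -0.54 -0.73]
{'time': 0.1, 'qpos': array([-1.29597978e+00,  2.87112903e-01,  1.57801993e+00,  3.31303262e-05,
        1.27862055e+00, -1.49983907e-01]), 'dq': array([ 6.30876621e-04, -3.73965060e-03, -3.65757777e-03, -5.85611493e-05,
       -4.94934754e-04,  1.59892996e-03]), 'joint_efforts': array([ 1.30987455e-04, -4.07300556e+01, -2.93700349e+01, -1.76742415e-04,
        3.41048966e-03, -9.49478618e-06]), 'eef_pos': array([ 0.27808919, -0.61446198,  0.25506734]), 'tcp_rot': array([-0.69118035, -0.14982266,  0.69125327, -0.14829637]), 'contact_force': array([-0.9269358 ,  0.03844336,  0.01731398]), 'wrist_torque': array([ 0.03827138,  0.00081296, -0.01336503]), 'opening': 1.0057578840894148}
```

View pics/s0.png

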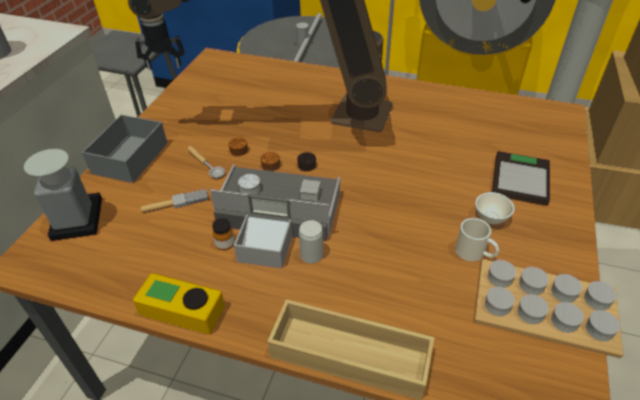

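View pics/d0.png

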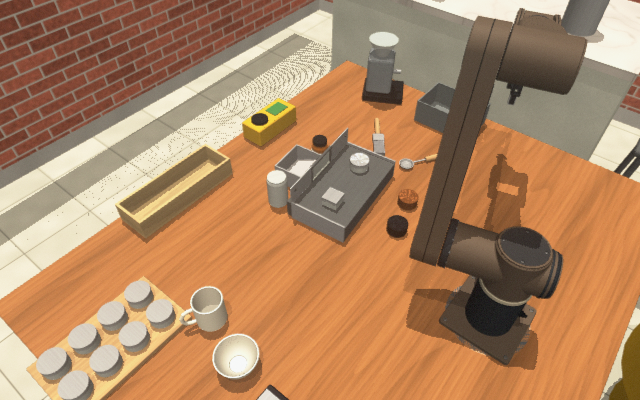

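The round tin is at scene (249,183) and side (360,160), on the robot's right. These could be taken for it:
- Brown/orange rounds on the table at scene (238,146) and (270,160), and a black one at (307,161): wrong colour.
- Eight grey rounds on the board at about (550,295): not on the shelf.
- The canister at (311,240), which is tall.
- The square tin at (311,188).

I choose the round one on the shelf and will check it in a close crop.

Run:
```python
import cv2,numpy as np
a=cv2.imread('pics/s0.png')[155:275,200:350];b=cv2.imread('pics/d0.png')[120:245,260:410]
f=lambda i:cv2.resize(i,None,fx=5,fy=5,interpolation=cv2.INTER_CUBIC)
cv2.imwrite('pics/c1.png',f(a));cv2.imwrite('pics/c2.png',cv2.resize(f(b),(720,600)))
```

```text
(no output)
```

View pics/c1.png

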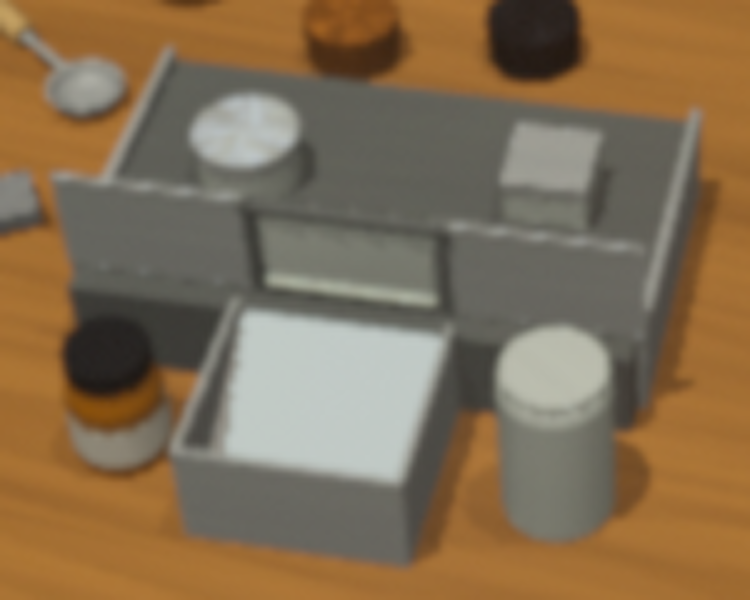

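View pics/c2.png

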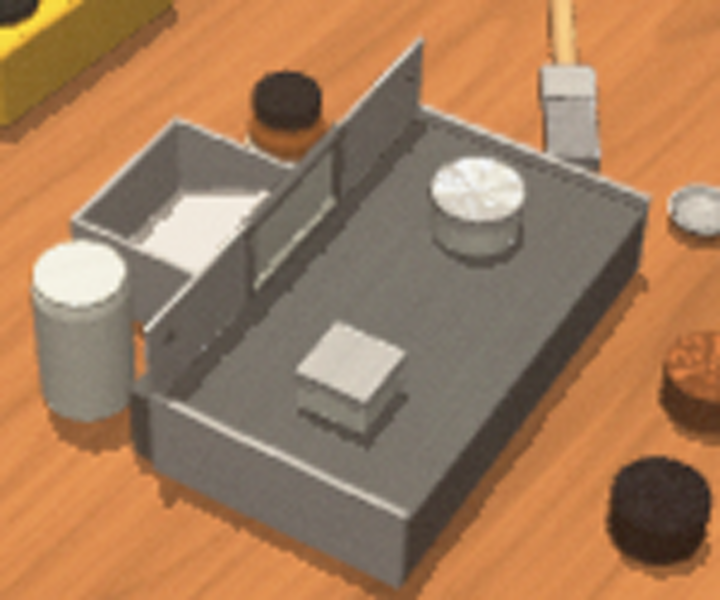

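```bash
cat > fit.py <<'E'
from h import *
from scipy.optimize import least_squares
S=lambda u,v:(200+u/5,155+v/5)
D=lambda u,v:(260+u/4.8,120+v/4.8)
obs=[("scene",S(55,175),(0,-.167,.13)),("scene",S(645,247),(0,.167,.13)),("scene",S(168,50),(-.185,-.167,.07)),("scene",S(697,115),(-.185,.167,.07)),("scene",S(176,455),(.136,-.063,.07)),("scene",S(410,487),(.136,.063,.07)),
("side",D(422,40),(0,-.167,.13)),("side",D(148,330),(0,.167,.13)),("side",D(650,200),(-.185,-.167,.07)),("side",D(405,515),(-.185,.167,.07)),("side",D(178,120),(.136,-.063,.07)),("side",D(72,218),(.136,.063,.07))]
def w(p,P): c,s=np.cos(p[2]),np.sin(p[2]);return np.array([p[0]+c*P[0]-s*P[1],p[1]+s*P[0]+c*P[1],P[2]])
r=least_squares(lambda p:np.ravel([np.subtract(proj(n,w(p,P)),uv) for n,uv,P in obs]),[.65,-.2,0],loss="soft_l1")
print("station",r.x.round(4));print(r.fun.reshape(-1,2).round(1).tolist())
c,s=np.cos(r.x[2]),np.sin(r.x[2])
for nm,a,b in(("round",S(246,130),D(477,190)),("square",S(553,157),D(350,365))):
    for n,uv in(("scene",a),("side",b)):
        q=ray(n,*uv,.094);d=q[:2]-r.x[:2];print(nm,n,q.round(4),"station",(c*d[0]+s*d[1]).round(4),(-s*d[0]+c*d[1]).round(4))
E
python3 fit.py
```

```text
station [ 0.648  -0.1034  0.1199]
[[0.6, -0.6], [-0.1, -0.7], [0.8, -1.0], [0.1, -2.0], [0.1, -1.5], [-0.9, -1.6], [-1.3, -0.8], [-0.5, -0.7], [-0.9, -0.8], [-0.1, -0.2], [-1.1, -0.7], [-0.6, 0.2]]
round scene [ 0.5688 -0.2018  0.094 ] station -0.0904 -0.0882
round side [ 0.5639 -0.2004  0.094 ] station -0.0951 -0.0862
square scene [ 0.539  -0.0205  0.094 ] station -0.0983 0.0953
square side [ 0.5315 -0.0182  0.094 ] station -0.1054 0.0985
```

```bash
cat >> h.py <<'E'
from scipy.spatial.transform import Rotation as Ro
ST=np.array([.648,-.1034,.1199])
def tgt(x,y,z,tilt=0,tip=.025):
    """delta row for fingertip at station x,y, world z, tilt deg (tips forward)"""
    s=ctrl.get_state();R0=Ro.from_quat(s["tcp_rot"]);c,q=np.cos(ST[2]),np.sin(ST[2])
    t=np.radians(tilt);a=np.array([c*np.sin(t),q*np.sin(t),-np.cos(t)]);yy=np.array([-q,c,0])
    best=min((Ro.from_matrix(np.c_[a,k*yy,np.cross(a,k*yy)])*R0.inv() for k in(1,-1)),key=lambda r:r.magnitude())
    P=np.array([ST[0]+c*x-q*y,ST[1]+q*x+c*y,z])-tip*a
    print((P-s["eef_pos"]).round(4),(best.as_rotvec()/np.pi).round(4))
E
python3 - <<'E'
from h import *
print(Ro.from_quat(ctrl.get_state()["tcp_rot"]).as_matrix().round(3))
tgt(-.093,-.165,.175)
E
```

```text
[[-0.001  0.412 -0.911]
 [ 0.002 -0.911 -0.412]
 [-1.    -0.002 -0.   ]]
[ 0.2973  0.3361 -0.0551] [-0.0007 -0.0001 -0.097 ]
```

{"api": "play_rows", "payload": {"targets": [{"delta_pos": [0.06, 0.068, 0], "delta_rot": [0, 0, -0.03], "claw": 36}, {"delta_pos": [0.12, 0.136, 0], "delta_rot": [0, 0, -0.06], "claw": 36}, {"delta_pos": [0.18, 0.2, 0], "delta_rot": [0, 0, -0.097], "claw": 36}, {"delta_pos": [0.24, 0.27, 0], "delta_rot": [0, 0, -0.097], "claw": 36}, {"delta_pos": [0.297, 0.336, -0.02], "delta_rot": [0, 0, -0.097], "claw": 36}, {"delta_pos": [0.297, 0.336, -0.04], "delta_rot": [0, 0, -0.097], "claw": 36}, {"delta_pos": [0.297, 0.336, -0.055], "delta_rot": [0, 0, -0.097], "claw": 36}, {"delta_pos": [0.297, 0.336, -0.055], "delta_rot": [0, 0, -0.097], "claw": 36}, {"delta_pos": [0.297, 0.336, -0.055], "delta_rot": [0, 0, -0.097], "claw": 36}, {"delta_pos": [0.297, 0.336, -0.055], "delta_rot": [0, 0, -0.097], "claw": 36}, {"delta_pos": [0.297, 0.336, -0.055], "delta_rot": [0, 0, -0.097], "claw": 36}, {"delta_pos": [0.297, 0.336, -0.055], "delta_rot": [0, 0, -0.097], "claw": 36}, {"delta_pos": [0.297, 0.336, -0.055], "delta_rot": [0, 0, -0.097], "claw": 36}, {"delta_pos": [0.297, 0.336, -0.055], "delta_rot": [0, 0, -0.097], "claw": 36}, {"delta_pos": [0.297, 0.336, -0.055], "delta_rot": [0, 0, -0.097], "claw": 36}]}}

```text
time: 1.35
eef_pos: [0.5746, -0.2794, 0.2003]
tcp_rot: [0.706, 0.043, -0.706, 0.041]
contact_force: [-0.7, -0.9, 0.3]
opening: 0.424
```

Run:
```python
from h import *
print(ctrl.get_state()["contact_force"],ctrl.get_state()["opening"])
tgt(-.093,-.165,.175)
snap("wrist","w1")
for P in [(-.093,-.165,.175)]:pass
T=np.array(ctrl.calibration("wrist")["camera_from_world"]);print((-T[:3,:3].T@T[:3,3]).round(3),ctrl.get_state()["eef_pos"])
```

```text
[-0.71710863 -0.89838938  0.32760739] 0.4242369681038336
[ 0.0008  0.0011 -0.0003] [-0.0005  0.      0.0003]
[ 0.652 -0.27   0.318] [ 0.57452846 -0.27968596  0.20046226]
```

View pics/w1.png

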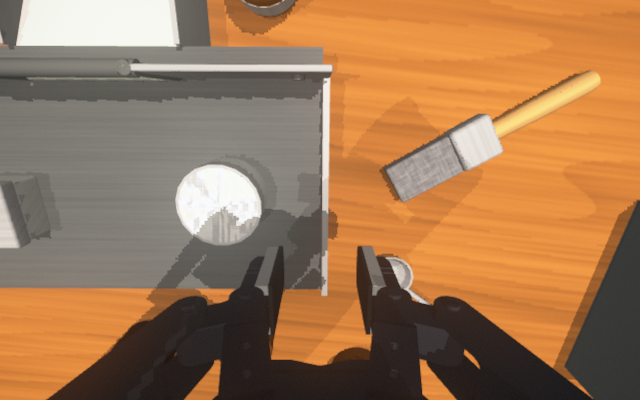

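The wrist view shows the silver tin at (219,204), the square tin's edge at the far left, and the lip end at (324,293). The panel's right top corner is at (331,70).

Run:
```python
from h import *
c,s=np.cos(ST[2]),np.sin(ST[2])
for nm,u,v,z in(("tin",219,204,.094),("panelcorner(0,-.167)",331,70,.13),("lipfront(-.185,-.167)",324,293,.07),("panel L",135,66,.13),("cheek outer right(y-.063)",209,46,.07)):
    q=ray("wrist",u,v,z);d=q[:2]-ST[:2];print(nm,(c*d[0]+s*d[1]).round(4),(-s*d[0]+c*d[1]).round(4))
tgt(-.095,-.163,.078)
```

```text
tin -0.0915 -0.0911
panelcorner(0,-.167) -0.0024 -0.1715
lipfront(-.185,-.167) -0.1838 -0.1689
panel L -0.0003 -0.0651
cheek outer right(y-.063) 0.0177 -0.0874
[-0.0013  0.0031 -0.0975] [-0.0005  0.0001  0.0005]
```

{"api": "play_rows", "payload": {"targets": [{"delta_pos": [0.001, -0.004, -0.02], "delta_rot": [0, 0, 0], "claw": 36}, {"delta_pos": [0.001, -0.004, -0.04], "delta_rot": [0, 0, 0], "claw": 36}, {"delta_pos": [0.001, -0.004, -0.06], "delta_rot": [0, 0, 0], "claw": 36}, {"delta_pos": [0.001, -0.004, -0.08], "delta_rot": [0, 0, 0], "claw": 36}, {"delta_pos": [0.001, -0.004, -0.09], "delta_rot": [0, 0, 0], "claw": 36}, {"delta_pos": [0.001, -0.004, -0.097], "delta_rot": [0, 0, 0], "claw": 36}, {"delta_pos": [0.001, -0.004, -0.097], "delta_rot": [0, 0, 0], "claw": 36}, {"delta_pos": [0.001, -0.004, -0.097], "delta_rot": [0, 0, 0], "claw": 36}]}}

```text
time: 2.07
eef_pos: [0.5757, -0.2844, 0.1042]
tcp_rot: [0.706, 0.042, -0.705, 0.041]
contact_force: [0.2, 0.4, 1.1]
opening: 0.424
```

Run:
```python
from h import *
tgt(-.0915,-.17,.078);tgt(-.0915,-.066,.078)
```

```text
[ 0.0018  0.0013 -0.0012] [-0.0003  0.0004  0.0008]
[-0.0106  0.1046 -0.0012] [-0.0003  0.0004  0.0008]
```

{"api": "play_rows", "payload": {"targets": [{"delta_pos": [0.001, 0.006, -0.001], "delta_rot": [0, 0, 0.001], "claw": 36}, {"delta_pos": [0.0, 0.012, -0.001], "delta_rot": [0, 0, 0.001], "claw": 36}, {"delta_pos": [-0.001, 0.018, -0.001], "delta_rot": [0, 0, 0.001], "claw": 36}, {"delta_pos": [-0.002, 0.024, -0.001], "delta_rot": [0, 0, 0.001], "claw": 36}, {"delta_pos": [-0.002, 0.03, -0.001], "delta_rot": [0, 0, 0.001], "claw": 36}, {"delta_pos": [-0.003, 0.036, -0.001], "delta_rot": [0, 0, 0.001], "claw": 36}, {"delta_pos": [-0.004, 0.042, -0.001], "delta_rot": [0, 0, 0.001], "claw": 36}, {"delta_pos": [-0.004, 0.048, -0.001], "delta_rot": [0, 0, 0.001], "claw": 36}, {"delta_pos": [-0.005, 0.054, -0.001], "delta_rot": [0, 0, 0.001], "claw": 36}, {"delta_pos": [-0.006, 0.06, -0.001], "delta_rot": [0, 0, 0.001], "claw": 36}, {"delta_pos": [-0.007, 0.066, -0.001], "delta_rot": [0, 0, 0.001], "claw": 36}, {"delta_pos": [-0.007, 0.072, -0.001], "delta_rot": [0, 0, 0.001], "claw": 36}, {"delta_pos": [-0.008, 0.078, -0.001], "delta_rot": [0, 0, 0.001], "claw": 36}, {"delta_pos": [-0.009, 0.084, -0.001], "delta_rot": [0, 0, 0.001], "claw": 36}, {"delta_pos": [-0.009, 0.088, -0.001], "delta_rot": [0, 0, 0.001], "claw": 36}, {"delta_pos": [-0.01, 0.092, -0.001], "delta_rot": [0, 0, 0.001], "claw": 36}, {"delta_pos": [-0.01, 0.095, -0.001], "delta_rot": [0, 0, 0.001], "claw": 36}, {"delta_pos": [-0.01, 0.097, -0.001], "delta_rot": [0, 0, 0.001], "claw": 36}, {"delta_pos": [-0.01, 0.098, -0.001], "delta_rot": [0, 0, 0.001], "claw": 36}, {"delta_pos": [-0.01, 0.098, -0.001], "delta_rot": [0, 0, 0.001], "claw": 36}]}}

```text
time: 3.73
eef_pos: [0.5656, -0.1862, 0.103]
tcp_rot: [0.706, 0.043, -0.705, 0.042]
contact_force: [-0.3, -0.0, -0.5]
opening: 0.426
```

Run:
```python
from h import *
snap("wrist","w2")
tgt(-.0915,-.066,.078)
```

```text
[-0.0006  0.0064 -0.0001] [-0.0004  0.0003 -0.0002]
```

View pics/w2.png

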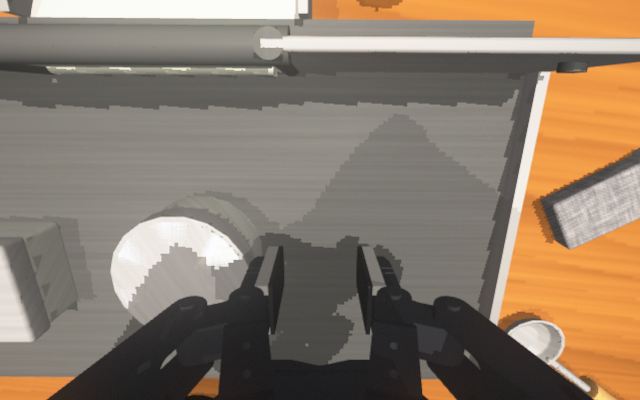

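Run:
```python
from h import *
c,s=np.cos(ST[2]),np.sin(ST[2])
def st(n,u,v,z):
    d=ray(n,u,v,z)[:2]-ST[:2];return (c*d[0]+s*d[1]).round(4),(-s*d[0]+c*d[1]).round(4)
print("tin left edge",st("wrist",111,268,.094),"top",st("wrist",178,217,.094),"sq right top",st("wrist",33,235,.094),st("wrist",33,330,.094),"post",st("wrist",268,43,.13))
tgt(-.0915,-.07,.078)
```

```text
tin left edge (np.float64(-0.0865), np.float64(0.0213)) top (np.float64(-0.0622), np.float64(-0.0118)) sq right top (np.float64(-0.0706), np.float64(0.0516)) (np.float64(-0.1199), np.float64(0.065)) post (np.float64(-0.0008), np.float64(-0.0582))
[-0.0001  0.0025 -0.0001] [-0.0004  0.0003 -0.0002]
```

{"api": "play_rows", "payload": {"targets": [{"delta_pos": [0, 0.004, 0], "delta_rot": [0, 0, 0], "claw": 36}, {"delta_pos": [-0.001, 0.007, 0], "delta_rot": [0, 0, 0], "claw": 36}, {"delta_pos": [-0.001, 0.009, 0], "delta_rot": [0, 0, 0], "claw": 36}, {"delta_pos": [-0.001, 0.009, 0], "delta_rot": [0, 0, 0], "claw": 36}, {"delta_pos": [-0.001, 0.009, 0], "delta_rot": [0, 0, 0], "claw": 36}, {"delta_pos": [0, 0.003, 0], "delta_rot": [0, 0, 0], "claw": 36}, {"delta_pos": [0, -0.004, 0], "delta_rot": [0, 0, 0], "claw": 36}, {"delta_pos": [-0.02, -0.006, 0], "delta_rot": [0, 0, 0], "claw": 36}, {"delta_pos": [-0.04, -0.008, 0], "delta_rot": [0, 0, 0], "claw": 36}, {"delta_pos": [-0.058, -0.011, 0], "delta_rot": [0, 0, 0], "claw": 36}, {"delta_pos": [-0.058, -0.011, 0], "delta_rot": [0, 0, 0], "claw": 36}, {"delta_pos": [-0.058, -0.011, 0], "delta_rot": [0, 0, 0], "claw": 36}, {"delta_pos": [-0.06, 0.01, 0], "delta_rot": [0, 0, 0], "claw": 36}, {"delta_pos": [-0.063, 0.03, 0], "delta_rot": [0, 0, 0], "claw": 36}, {"delta_pos": [-0.065, 0.05, 0], "delta_rot": [0, 0, 0], "claw": 36}, {"delta_pos": [-0.067, 0.063, 0], "delta_rot": [0, 0, 0], "claw": 36}, {"delta_pos": [-0.067, 0.063, 0], "delta_rot": [0, 0, 0], "claw": 36}, {"delta_pos": [-0.067, 0.063, 0], "delta_rot": [0, 0, 0], "claw": 36}]}}

```text
time: 5.28
eef_pos: [0.4993, -0.1232, 0.1033]
tcp_rot: [0.706, 0.043, -0.705, 0.043]
contact_force: [-0.2, 0.5, -0.1]
opening: 0.424
```

Run:
```python
from h import *
snap("wrist","w3")
tgt(-.15,-.002,.078);tgt(-.075,-.002,.078);tgt(-.075,-.002,.078,30);tgt(.005,-.002,.078,30)
```

```text
[-0.0001  0.0004 -0.0004] [-0.0002  0.0006 -0.0005]
[ 0.0744  0.0094 -0.0004] [-0.0002  0.0006 -0.0005]
[ 0.062   0.0079 -0.0038] [ 0.0199 -0.1648 -0.0005]
[ 0.1414  0.0175 -0.0038] [ 0.0199 -0.1648 -0.0005]
```

View pics/w3.png

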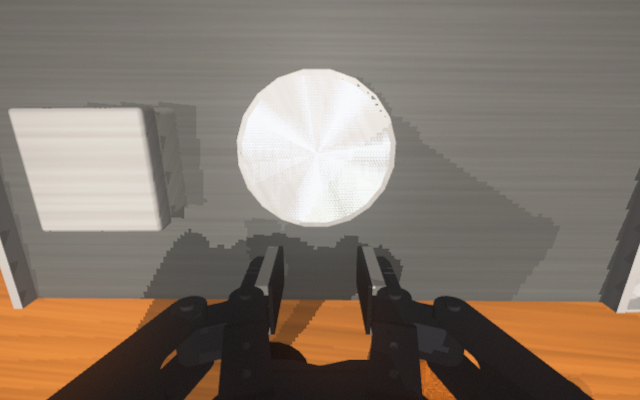

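{"api": "play_rows", "payload": {"targets": [{"delta_pos": [0.007, 0.001, 0], "delta_rot": [0, 0, 0], "claw": 36}, {"delta_pos": [0.014, 0.002, 0], "delta_rot": [0, 0, 0], "claw": 36}, {"delta_pos": [0.021, 0.003, 0], "delta_rot": [0, 0, 0], "claw": 36}, {"delta_pos": [0.028, 0.004, 0], "delta_rot": [0, 0, 0], "claw": 36}, {"delta_pos": [0.035, 0.005, 0], "delta_rot": [0, 0, 0], "claw": 36}, {"delta_pos": [0.042, 0.0055, 0], "delta_rot": [0, 0, 0], "claw": 36}, {"delta_pos": [0.049, 0.006, 0], "delta_rot": [0, 0, 0], "claw": 36}, {"delta_pos": [0.056, 0.007, 0], "delta_rot": [0, 0, 0], "claw": 36}, {"delta_pos": [0.063, 0.008, 0], "delta_rot": [0, 0, 0], "claw": 36}, {"delta_pos": [0.069, 0.009, 0], "delta_rot": [0, 0, 0], "claw": 36}, {"delta_pos": [0.074, 0.0095, 0], "delta_rot": [0, 0, 0], "claw": 36}, {"delta_pos": [0.074, 0.0095, 0], "delta_rot": [0, 0, 0], "claw": 36}, {"delta_pos": [0.072, 0.009, -0.001], "delta_rot": [0.003, -0.027, 0], "claw": 36}, {"delta_pos": [0.07, 0.009, -0.002], "delta_rot": [0.007, -0.055, 0], "claw": 36}, {"delta_pos": [0.068, 0.0085, -0.003], "delta_rot": [0.01, -0.082, 0], "claw": 36}, {"delta_pos": [0.066, 0.008, -0.004], "delta_rot": [0.013, -0.11, 0], "claw": 36}, {"delta_pos": [0.064, 0.008, -0.005], "delta_rot": [0.017, -0.137, 0], "claw": 36}, {"delta_pos": [0.062, 0.008, -0.006], "delta_rot": [0.02, -0.165, 0], "claw": 36}, {"delta_pos": [0.062, 0.008, -0.006], "delta_rot": [0.02, -0.165, 0], "claw": 36}, {"delta_pos": [0.062, 0.008, -0.006], "delta_rot": [0.02, -0.165, 0], "claw": 36}]}}

```text
time: 7.0
eef_pos: [0.5603, -0.1157, 0.0967]
tcp_rot: [0.864, 0.052, -0.5, 0.03]
contact_force: [-0.2, -0.4, -0.2]
opening: 0.422
```

Run:
```python
from h import *
snap("wrist","w4")
tgt(-.075,-.002,.076,30);tgt(.012,-.002,.076,30);
```

```text
[-0.0002  0.0002 -0.0001] [ 0.0001 -0.0003 -0.0003]
[ 0.0862  0.0106 -0.0001] [ 0.0001 -0.0003 -0.0003]
```

View pics/w4.png

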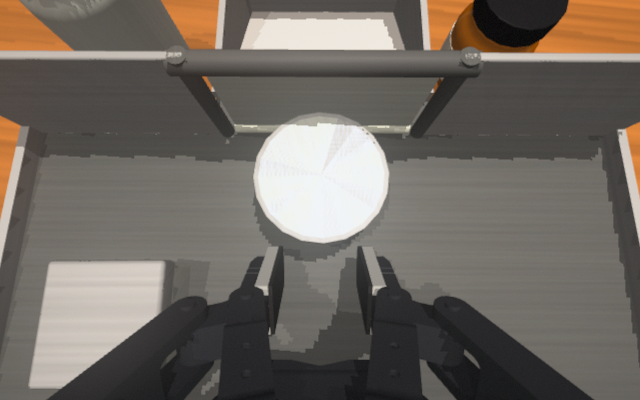

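The tin is centred before the shut flap: (321,178), with the posts' middle at u≈323. Next I push through, tilting more to keep the fingers under the bar.

Run:
```python
from h import *
for x,t in((-.06,36),(-.045,42),(-.02,42),(.0,42),(.012,42),(-.1,42)): tgt(x,-.002,.077,t)
```

```text
[ 0.0126  0.0017 -0.0005] [ 0.0041 -0.0334 -0.0003]
[ 0.0254  0.0033 -0.0021] [ 0.0081 -0.0665 -0.0003]
[ 0.0502  0.0063 -0.0021] [ 0.0081 -0.0665 -0.0003]
[ 0.0701  0.0087 -0.0021] [ 0.0081 -0.0665 -0.0003]
[ 0.082   0.0101 -0.0021] [ 0.0081 -0.0665 -0.0003]
[-0.0292 -0.0033 -0.0021] [ 0.0081 -0.0665 -0.0003]
```

{"api": "play_rows", "payload": {"targets": [{"delta_pos": [0.006, 0.001, 0], "delta_rot": [0.002, -0.017, 0], "claw": 36}, {"delta_pos": [0.0125, 0.0017, -0.0005], "delta_rot": [0.004, -0.033, 0], "claw": 36}, {"delta_pos": [0.019, 0.0025, -0.001], "delta_rot": [0.006, -0.05, 0], "claw": 36}, {"delta_pos": [0.025, 0.003, -0.002], "delta_rot": [0.008, -0.066, 0], "claw": 36}, {"delta_pos": [0.03, 0.004, -0.002], "delta_rot": [0.008, -0.066, 0], "claw": 36}, {"delta_pos": [0.035, 0.0045, -0.002], "delta_rot": [0.008, -0.066, 0], "claw": 36}, {"delta_pos": [0.04, 0.005, -0.002], "delta_rot": [0.008, -0.066, 0], "claw": 36}, {"delta_pos": [0.045, 0.0056, -0.002], "delta_rot": [0.008, -0.066, 0], "claw": 36}, {"delta_pos": [0.05, 0.0063, -0.002], "delta_rot": [0.008, -0.066, 0], "claw": 36}, {"delta_pos": [0.05, 0.0063, -0.002], "delta_rot": [0.008, -0.066, 0], "claw": 36}, {"delta_pos": [0.05, 0.0063, -0.002], "delta_rot": [0.008, -0.066, 0], "claw": 36}]}}

```text
time: 7.97
eef_pos: [0.6122, -0.1097, 0.0962]
tcp_rot: [0.912, 0.055, -0.406, 0.025]
contact_force: [-0.7, -0.7, 0.2]
opening: 0.424
```

Run:
```python
from h import *
snap("wrist","w5")
for x in(-.02,.0,.012,-.1):tgt(x,-.002,.077,42)
```

```text
[-0.0001 -0.0001 -0.0004] [ 0.0002 -0.0003 -0.0004]
[ 0.0198  0.0023 -0.0004] [ 0.0002 -0.0003 -0.0004]
[ 0.0317  0.0037 -0.0004] [ 0.0002 -0.0003 -0.0004]
[-0.0795 -0.0097 -0.0004] [ 0.0002 -0.0003 -0.0004]
```

View pics/w5.png

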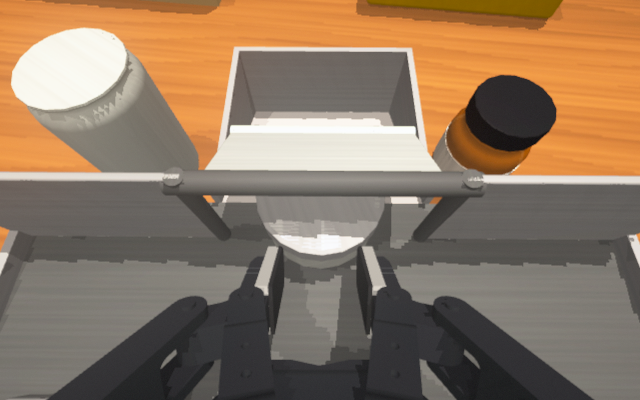

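The tin stands in the doorway under the raised flap (tin about (320,230), flap edge at v≈130). I push on over the edge.

{"api": "play_rows", "payload": {"targets": [{"delta_pos": [0.005, 0.0006, 0], "delta_rot": [0, 0, 0], "claw": 36}, {"delta_pos": [0.01, 0.0012, 0], "delta_rot": [0, 0, 0], "claw": 36}, {"delta_pos": [0.015, 0.0018, 0], "delta_rot": [0, 0, 0], "claw": 36}, {"delta_pos": [0.02, 0.0023, 0], "delta_rot": [0, 0, 0], "claw": 36}, {"delta_pos": [0.025, 0.003, 0], "delta_rot": [0, 0, 0], "claw": 36}, {"delta_pos": [0.029, 0.0034, 0], "delta_rot": [0, 0, 0], "claw": 36}, {"delta_pos": [0.032, 0.0037, 0], "delta_rot": [0, 0, 0], "claw": 36}, {"delta_pos": [0.032, 0.0037, 0], "delta_rot": [0, 0, 0], "claw": 36}, {"delta_pos": [0.032, 0.0037, 0], "delta_rot": [0, 0, 0], "claw": 36}, {"delta_pos": [0.032, 0.0037, 0], "delta_rot": [0, 0, 0], "claw": 36}, {"delta_pos": [0.032, 0.0037, 0], "delta_rot": [0, 0, 0], "claw": 36}, {"delta_pos": [0.032, 0.0037, 0], "delta_rot": [0, 0, 0], "claw": 36}]}}

```text
time: 9.02
eef_pos: [0.6436, -0.1059, 0.0959]
tcp_rot: [0.912, 0.055, -0.407, 0.025]
contact_force: [0.8, 0.8, -0.1]
opening: 0.424
```

Run:
```python
from h import *
a=snap("scene","s6")[155:275,200:350];w=snap("wrist","w6")
cv2.imwrite('pics/c6.png',np.hstack([cv2.resize(a,(400,320),interpolation=cv2.INTER_CUBIC),cv2.resize(w,(400,320))]))
```

```text
(no output)
```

View pics/c6.png

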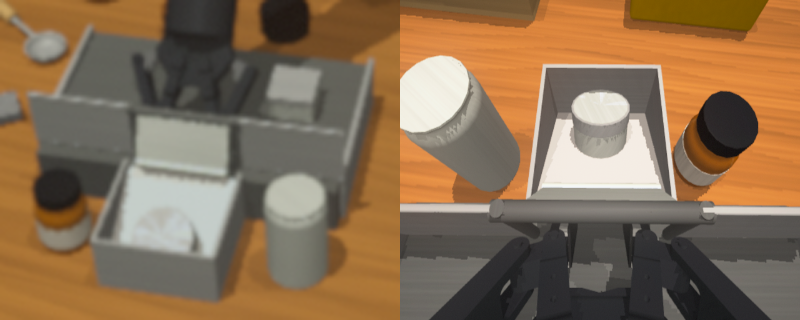

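The tin lies at the end wall of the chute (wrist half of the picture: (600,120)). Now I draw back along −x and then rise.

{"api": "play_rows", "payload": {"targets": [{"delta_pos": [-0.01, -0.0012, 0], "delta_rot": [0, 0, 0], "claw": 36}, {"delta_pos": [-0.02, -0.0024, 0], "delta_rot": [0, 0, 0], "claw": 36}, {"delta_pos": [-0.03, -0.0036, 0], "delta_rot": [0, 0, 0], "claw": 36}, {"delta_pos": [-0.04, -0.0048, 0], "delta_rot": [0, 0, 0], "claw": 36}, {"delta_pos": [-0.055, -0.0066, 0], "delta_rot": [0, 0, 0], "claw": 36}, {"delta_pos": [-0.07, -0.0084, 0], "delta_rot": [0, 0, 0], "claw": 36}, {"delta_pos": [-0.085, -0.01, 0], "delta_rot": [0, 0, 0], "claw": 36}, {"delta_pos": [-0.085, -0.01, 0.02], "delta_rot": [0, 0, 0], "claw": 36}, {"delta_pos": [-0.085, -0.01, 0.05], "delta_rot": [0, 0, 0], "claw": 36}, {"delta_pos": [-0.085, -0.01, 0.08], "delta_rot": [0, 0, 0], "claw": 36}, {"delta_pos": [-0.085, -0.01, 0.1], "delta_rot": [0, 0, 0], "claw": 36}, {"delta_pos": [-0.085, -0.01, 0.1], "delta_rot": [0, 0, 0], "claw": 36}, {"delta_pos": [-0.085, -0.01, 0.1], "delta_rot": [0, 0, 0], "claw": 36}, {"delta_pos": [-0.085, -0.01, 0.1], "delta_rot": [0, 0, 0], "claw": 36}, {"delta_pos": [-0.085, -0.01, 0.1], "delta_rot": [0, 0, 0], "claw": 36}, {"delta_pos": [-0.085, -0.01, 0.1], "delta_rot": [0, 0, 0], "claw": 36}, {"delta_pos": [-0.085, -0.01, 0.1], "delta_rot": [0, 0, 0], "claw": 36}, {"delta_pos": [-0.085, -0.01, 0.1], "delta_rot": [0, 0, 0], "claw": 36}, {"delta_pos": [-0.085, -0.01, 0.1], "delta_rot": [0, 0, 0], "claw": 36}, {"delta_pos": [-0.085, -0.01, 0.1], "delta_rot": [0, 0, 0], "claw": 36}]}}

```text
time: 10.78
eef_pos: [0.5587, -0.1159, 0.1956]
tcp_rot: [0.912, 0.055, -0.407, 0.025]
contact_force: [-0.9, 0.4, -0.2]
opening: 0.421
```

Run:
```python
from h import *
a=snap("scene","s7")[155:275,200:350];w=snap("wrist","w7")
cv2.imwrite('pics/c7.png',np.hstack([cv2.resize(a,(400,320),interpolation=cv2.INTER_CUBIC),cv2.resize(w,(400,320))]))
```

```text
(no output)
```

View pics/c7.png

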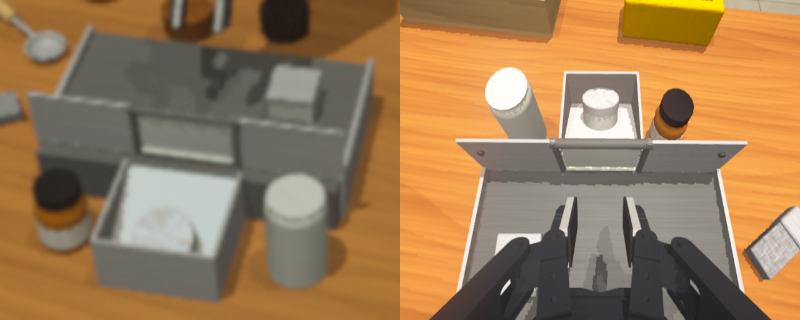

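The flap hangs shut, the tin is at the lower end of the chute, nothing else has visibly moved, and the arm is clear.

```bash
python3 -c "
from plant import ctrl
print(ctrl.sign_off())"
```

```text
the job is handed in; nothing more can be done
None
```

The job is done and handed in at about 11 s of the allowed 48 s; no verdict was reported.

**What I did:** I slid the round tin sideways with the fingertips until it was in line with the doorway. I then pushed it from behind through the flap with the tool tilted, so the fingers passed under the hinge bar. It slid down the chute, and I drew back and raised the arm clear.

**Last checks:** The final scene and wrist pictures show:
- The tin rests near the chute's end wall, about in the middle.
- The flap hangs shut.
- The square tin, canister and jar look unmoved. I saw no change in the spoon and brush, which were only partly in the last views. I did not re-check the mug and bowl, but the arm never went near them.

The force readings after each move were only about 1 N. I judged the tin's final position and the flap from the pictures and did not measure them. The position estimates from the three cameras differed by up to about 8 mm (on the square tin), and by about 5 mm for the round tin and the station. No check failed.

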